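# Turn the reagent carousel and fetch the small bottle

### The job

The smaller of the two screw-cap bottles in the carousel is under the clear dust cover. Turn the carousel, which has a bar handle on top, until that bottle stands in the middle of the cover's front gap, then lift it out and stand it upright in the steel tray, keeping it upright all the way.

Things in the scene. Friction and masses are not known exactly. Their poses are not given: they have to be found in the camera images.
- small_bottle_mid (a point): Smaller amber screw-cap bottle, 86 mm high: body 44 mm across to 65 mm up, then cap 33 mm across; 0.12 kg. Point: on its axis, 43 mm above its foot; z up. Starts loose on the turntable, 88 mm from the carousel's axis, some 60 degrees left or right of the front. The like but larger bottle (54 x 104 mm) is on the other side; a low glass cap is in front, beaker and jar at the back.
- handle (a point): Black bar handle on the carousel's axis above the cover, fixed to the turntable: 56 mm long, 16 thick, 32 high. Point: the bar's centre, 166 mm above the worktop; x along the bar, y across its 16 mm, z up. Turns either way about the vertical (3 rad from the start), friction 0.06 N m, stays where left; starts within 10 degrees of front to back.
- carousel: Carousel base, dark grey disc 284 mm across; origin on the axis at worktop level, z up, -x through the middle of the front gap. Grey turntable: radius 130 mm, six compartments, floor 22 mm up, dividers to 40 mm up. Clear cover: roof top 135 mm up, outer wall at radius 138 mm, both missing within 50 degrees either side of the front, where things lift out from above.
- tray: Shallow steel tray fixed to the worktop, 160 mm (x) by 200 mm (y), walls 4 mm thick and 18 mm high, floor 4 mm above the worktop, empty. Origin: centre of its underside; z up.

How it is judged:
By the outcome, as a careful person would: the job done as asked, in the order asked, and still so for the second after the job is handed in, with the robot touching nothing.
It also fails if it takes over 51 s, if anything falls off the work surface, if the arm or the gripper's body presses on something with over 40 N, if the wrist force passes 120 N, or if a joint passes its speed limit or range.

### The arm

A 6-joint arm with a two-finger parallel gripper is mounted at the origin on a cart in front of the work surface, level with it; the furniture and walls round the work are solid. World frame = base frame: x ahead of the robot, y to its left, z up, the work surface at z = 0. Lengths are in m, angles in degrees, forces in N, time in s.
With the tool pointing down it reaches from about 0.4 to 0.825 m from the base axis. Payload 7 kg.
Tool frame: the origin (TCP) lies on the centre line of the jaws, within the pads' length; the fingertips stand 22 mm ahead of it and the grasp point (between the pads) lies 3 mm ahead of it; z points along the fingers, y is the line along which they close (so a half turn about z gives the same grasp; the last joint's range is limited). The gripper opens to 88 mm and grips with 3 to 60 N. Pads are 19 mm wide; open, the fingers measure 130 mm over their backs; the gripper's body (78 mm by 193 mm) begins 47 mm behind the grasp point.
Start: joints at [16.507, 20.546, 0.682, 0, -70.136, -16.507], TCP at [0.675, -0, 0.249] pointing down, gripper open.
Joint ranges: [-176.03, 176.03], [-82.01, 121.73], [-58.28, 71.71], [-173.87, 95.51], [-174.79, -0.11], [-173.66, 173.66]. Speed limits (degrees/s): [136.94, 136.94, 172.46, 180, 180, 180].

### API

Orientations are given as [roll, pitch, yaw] about the fixed x, y, z axes, in that order (R = Rz(yaw) Ry(pitch) Rx(roll)).
In Python, from plant import get_state, cams, r gives the robot as it stands.
- The arm moves only by the tool apply_moves, never from a script. Its argument "targets" is a list of rows, each an object with "dp": the shift along the world's x, y, z in m, a list of three; "yaw": the turn about the world's z in degrees. In form: [{"dp": [x, y, z], "yaw": yaw}, ...]. A call has 1 to 20 rows; each row is the pose to reach, as a shift and turn from the pose commanded when the call began; what a row does not reach only later rows make up. A row lasts 1/12 s, in which the tool goes at most 41.7 mm and 7.16 degrees, less where a joint would pass 70% of its speed; a pose out of reach is approached as far as the arm can. A call with a gripper value outside its range is refused whole. "grip" is the gripper command: -1 is fully open, 1 is shut, values between are in proportion, set as the call begins (left out, the last holds). The fingers move at their own pace and stop on an object; "squeeze" is the grip in N (left out, the last holds). Time passes only in rows, so rows that repeat a pose let the fingers close. It gives the time, the measured TCP pose, the force, the opening and the grip force at its end, in the units of the state.
- get_state(): the state, without advancing time (a new reading comes with each control period).
- cams.capture(name): name is "scene" or "side" or "wrist"; returns a dict with "image" (384x512x3 uint8, red, green, blue), "range_z" (384x512 float32, m along the optical axis (not along the pixel's ray), 0 where there is no reading), "fx", "fy", "cx", "cy" (pixels), "R" (3x3) and "t" (3): a world point X has camera coordinates R X + t; the wrist camera has in their place "T_tool_cam" (4x4, takes a point from camera to tool coordinates, whose origin is the TCP and whose axes are the flange's). Camera axes: x right, y down, z forward; pixel columns grow to the right and rows downward; lengths in m; the calibration is good to about 2 mm. A picture is of the moment at which its call begins: read the wrist's pose just before it.
- r.close_job(): hands the job in; it is judged then, once.
The state is a dict: "time_s": time; "joints": joint angles; "qd": joint speeds; "joint_torque": joint torques, N m; "tcp_pos": TCP position; "eef_rot": TCP orientation; "contact_force": force on the tool from outside, world axes, zero at the start; "moment": the same for the moment, N m; "gripper_width": finger opening in m; "gripper_force": force on a finger pad.
Only numpy, scipy, OpenCV 4.12 (cv2) and the standard library are available. Lean on these libraries where they do the work, as an engineer would, in place of code of your own. Each camera call takes 0.05 s, during which the arm holds its last target. There are 200 camera calls.

## Working session

There is one attempt and no reset: what is moved stays moved. The work goes in short steps, Python scripts to look and compute and a tool call to move; the robot and the scene stay as the last step left them, time stands still between calls to the robot, and variables do not carry over. Pictures are saved under pics/ and viewed, at most 10 in all, crops included, and the job is handed in when it is done.

Besides the shell and the picture viewer there is one more tool, called after "Emit:" as a command line: name --argument value ..., lists and objects as JSON in quotes. apply_moves: Moves the arm, as the interface text tells. Its arguments: {"type":"object","properties":{"targets":{"type":"array","items":{"type":"object","properties":{"dp":{"type":"array","items":{"type":"number"}},"yaw":{"type":"number"}}}},"grip":{"type":"number"},"squeeze":{"type":"number"}},"required":["targets"]}

```bash
mkdir -p pics; cat > h.py <<'E'
import numpy as np, cv2
from plant import get_state, cams, r
def cap(n,save=None):
    s=get_state(); c=cams.capture(n)
    if 'R' not in c:
        from scipy.spatial.transform import Rotation as Ro
        e=s['eef_rot']; e=np.array(e,float)
        Rt=Ro.from_euler('xyz',e,degrees=True).as_matrix() if e.size==3 else e.reshape(3,3)
        T=np.array(c['T_tool_cam']); Rw=Rt@T[:3,:3]; tw=Rt@T[:3,3]+np.array(s['tcp_pos'])
        c['R']=Rw.T; c['t']=-Rw.T@tw
    if save: cv2.imwrite('pics/'+save,c['image'][:,:,::-1])
    return c
def ray(c,u,v,z):
    R=np.array(c['R']);t=np.array(c['t']); o=-R.T@t
    d=R.T@np.array([(u-c['cx'])/c['fx'],(v-c['cy'])/c['fy'],1.]); return o+d*(z-o[2])/d[2]
def cloud(c):
    v,u=np.mgrid[:384,:512]; z=c['range_z']
    P=np.stack([(u-c['cx'])/c['fx']*z,(v-c['cy'])/c['fy']*z,z],-1)
    return (P-np.array(c['t']))@np.array(c['R'])
def proj(c,X):
    p=np.array(c['R'])@np.array(X)+np.array(c['t']); return p[0]/p[2]*c['fx']+c['cx'],p[1]/p[2]*c['fy']+c['cy']
E
python3 - <<'E'
from h import *
print(get_state())
a=[cap(n) for n in('scene','side','wrist')]
for n,c in zip('abc',a): cv2.imwrite(f'pics/{n}.png',c['image'][:,:,::-1]); print(-np.array(c['R']).T@np.array(c['t']))
im=np.vstack([np.hstack([a[0]['image'],a[1]['image']])])
cv2.imwrite('pics/ab.png',cv2.resize(im,(800,300))[:,:,::-1])
E
```

```text
{'time_s': 0.0, 'joints': array([ 1.65065476e+01,  2.05894098e+01,  6.32867138e-01, -2.02172915e-02,
       -7.01375896e+01, -1.65040883e+01]), 'qd': array([-0.09719764,  0.00464846, -0.03590084, -0.02486895,  0.14197553,
       -0.00219291]), 'joint_torque': array([-8.00930356e-04, -5.82726967e+01,  2.93058443e+01,  6.99745238e+00,
        6.93249181e-03, -2.06530804e-04]), 'tcp_pos': array([ 6.74526039e-01, -3.35597275e-05,  2.47638346e-01]), 'eef_rot': array([ 1.79904346e+02, -8.52142335e-03, -9.00044182e+01]), 'contact_force': array([-0.28722594, -1.68296388, -0.58668436]), 'moment': array([0.06405979, 0.02129907, 0.01494421]), 'gripper_force': 0.0, 'gripper_width': 0.08790788363356793}
[ 0.00515464 -0.58538915  0.94861662]
[0.08374414 0.55814349 0.44002745]
[ 0.67408081 -0.07454915  0.38229532]
```

View pics/a.png

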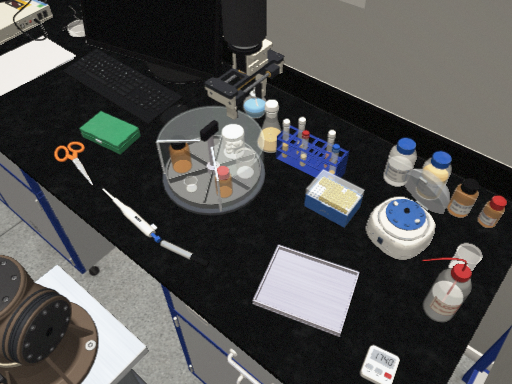

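View pics/b.png

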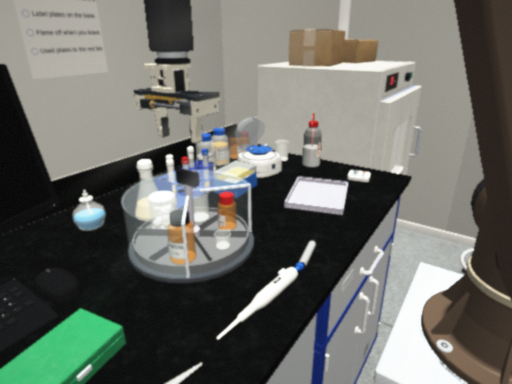

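View pics/c.png

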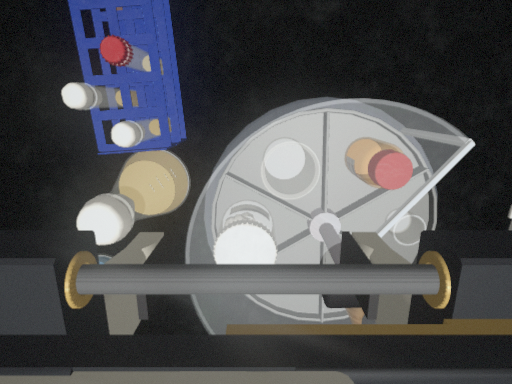

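The scene view shows the carousel at about (212,160), with the handle at (209,130), a dark-capped bottle at (180,157), a red-capped one at (224,181), and the tray at (307,289). The side view confirms this, and the wrist view shows the red cap at (390,168). Next I'll measure them.

```bash
python3 - <<'E'
from h import *
a={n:cap(n) for n in('scene','side','wrist')}
c=a['scene'];P=cloud(c)
for n,(u,v) in dict(handle=(209,130),darkcap=(178,147),darkbody=(180,160),redcap=(223,172),redbody=(226,187),tray=(307,289),hub=(214,168),table=(205,180),roof=(240,130)).items(): print(n,P[v,u].round(3), ray(c,u,v,0.02).round(3))
# tray corners at z=.018 by ray
hsv=cv2.cvtColor(c['image'],cv2.COLOR_RGB2HSV)
m=((np.abs(P[...,2]-.011)<.012)&(hsv[...,2]>90)).astype(np.uint8); m[:, :245]=0; m[:235]=0
m=cv2.morphologyEx(m,cv2.MORPH_CLOSE,np.ones((3,3)))
n,l,s,ce=cv2.connectedComponentsWithStats(m); k=1+np.argmax(s[1:,4]); 
cn=max(cv2.findContours((l==k).astype(np.uint8),0,1)[0],key=cv2.contourArea)
W=np.array([ray(c,u,v,.018)[:2] for u,v in cn[:,0]]);
print('tray',cv2.minAreaRect((W*1000).astype(np.float32)), s[k])
for n in a:
  c=a[n];P=cloud(c);im=c['image']; hsv=cv2.cvtColor(im,cv2.COLOR_RGB2HSV)
  m=((P[...,2]>.028)&(P[...,2]<.12)&(hsv[...,0]<16)&(hsv[...,1]>90)).astype(np.uint8)
  nn,l,s,ce=cv2.connectedComponentsWithStats(m)
  for k in range(1,nn):
    if s[k,4]>60:
      q=P[l==k]; print(n,s[k],'mean',q.mean(0).round(3),'min',np.percentile(q,2,0).round(3),'max',np.percentile(q,98,0).round(3))
for n,b in dict(scene=(130,90,150,130),side=(110,130,150,155),wrist=(180,90,300,240)).items():
  x,y,w,h=b; cv2.imwrite(f'pics/z_{n}.png',cv2.resize(a[n]['image'][y:y+h,x:x+w],None,fx=(4 if n!='wrist' else 2),fy=(4 if n!='wrist' else 2),interpolation=2)[:,:,::-1])
E
```

```text
handle [0.591 0.051 0.178] [0.71  0.181 0.02 ]
darkcap [0.542 0.124 0.112] [0.601 0.201 0.02 ]
darkbody [0.533 0.114 0.077] [0.568 0.159 0.02 ]
redcap [ 0.537 -0.04   0.132] [0.61  0.035 0.02 ]
redbody [ 0.527 -0.056  0.098] [ 0.574 -0.008  0.02 ]
tray [ 0.471 -0.345  0.003] [ 0.463 -0.35   0.02 ]
hub [0.591 0.049 0.042] [0.605 0.064 0.02 ]
table [0.557 0.053 0.02 ] [0.557 0.053 0.02 ]
roof [0.676 0.025 0.133] [0.768 0.109 0.02 ]
tray ((466.6676940917969, -344.6741638183594), (167.54580688476562, 201.40647888183594), 17.03065299987793) [ 253  245  107   92 5980]
scene [169 143  23  30 440] mean [0.54  0.119 0.074] min [0.525 0.107 0.031] max [0.565 0.144 0.108]
scene [220 181  12  17 132] mean [ 0.525 -0.056  0.09 ] min [ 0.514 -0.063  0.064] max [ 0.536 -0.047  0.118]
scene [451 185  28  21 284] mean [ 0.887 -0.515  0.07 ] min [ 0.878 -0.537  0.048] max [ 0.907 -0.489  0.088]
scene [483 196  24  26 371] mean [ 0.905 -0.586  0.068] min [ 0.892 -0.604  0.04 ] max [ 0.928 -0.567  0.087]
side [230 137   8  16  83] mean [ 0.898 -0.483  0.059] min [ 0.816 -0.495  0.029] max [ 0.917 -0.395  0.104]
side [218 193  18  36 390] mean [ 0.547 -0.007  0.081] min [ 0.533 -0.069  0.039] max [0.624 0.006 0.108]
side [186 221  10  40 237] mean [0.525 0.137 0.076] min [0.522 0.124 0.03 ] max [0.534 0.147 0.108]
```

View pics/z_scene.png

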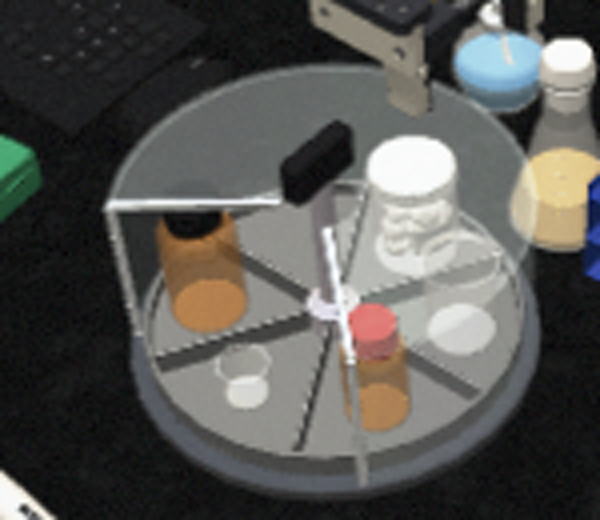

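```bash
python3 - <<'E'
from h import *
a={n:cap(n) for n in('scene','side','wrist')}
S=lambda u,v:(130+u/4,90+v/4)
c=a['scene'];w=a['wrist']
hull={}
for n in('scene','side'):
  k=a[n];P=cloud(k); m=((P[...,2]>.145)&(P[...,2]<.19)&(np.hypot(P[...,0]-.6,P[...,1]-.05)<.06)&(k['image'].max(2)<80)).astype(np.uint8)
  M=cv2.moments(m,True);u,v=M['m10']/M['m00'],M['m01']/M['m00']; hull[n]=(u,v)
  p=P[m>0]; print(n,'handle',u,v,ray(k,u,v,.166).round(4),int(M['m00']))
  t=P[(m>0)&(P[...,2]>.178)]
  if len(t)>5: print('top rect',cv2.minAreaRect((t[:,:2]*1000).astype(np.float32)),t[:,2].max())
print('postA',ray(c,*S(108,205),.135),'postB',ray(w,470,142,.135), 'B scene bottom z.02',ray(c,*S(360,480),.02),'A bottom',ray(c,*S(140,335),.02))
print('cap wrist',ray(w,390,168,.108),'cap scene',ray(c,*S(373,320),.108),'foot scene', ray(c,*S(379,410),.022))
print('hub wrist',ray(w,325,227,.04),'hub scene',ray(c,*S(332,303),.04))
for z in(.135,):
  print('roof edge line wrist', ray(w,382,235,z))
# base disc: fit circle on points low rim
P=cloud(c); q=P[(P[...,2]>.014)&(P[...,2]<.026)&(np.hypot(P[...,0]-.59,P[...,1]-.05)<.17)]
(x,y),rad=cv2.minEnclosingCircle((q[:,:2]*1000).astype(np.float32)); print('disc',x,y,rad)
q=P[(abs(P[...,2]-.135)<.006)&(np.hypot(P[...,0]-.59,P[...,1]-.05)<.17)]
(x,y),rad=cv2.minEnclosingCircle((q[:,:2]*1000).astype(np.float32)); print('roof',x,y,rad,len(q))
E
```

```text
scene handle 209.05327868852459 130.31967213114754 [0.5987 0.0597 0.166 ] 244
top rect ((598.6178588867188, 59.44245529174805), (57.24458312988281, 17.35927391052246), 2.774850845336914) 0.18524127931384082
side handle 186.24087591240877 176.7919708029197 [0.5999 0.0622 0.166 ] 274
top rect ((595.5810546875, 65.17533874511719), (52.983978271484375, 11.005306243896484), 3.336327075958252) 0.18202487877939758
postA [0.50844146 0.16106161 0.135     ] postB [ 0.51333562 -0.04632559  0.135     ] B scene bottom z.02 [ 0.50641329 -0.04791272  0.02      ] A bottom [0.50499964 0.1539757  0.02      ]
cap wrist [ 0.5604591  -0.02108929  0.108     ] cap scene [ 0.55783919 -0.02011386  0.108     ] foot scene [ 0.55658888 -0.01948376  0.022     ]
hub wrist [0.59799885 0.05962941 0.04      ] hub scene [0.59680432 0.05784756 0.04      ]
roof edge line wrist [0.57195391 0.02945841 0.135     ]
disc 593.17041015625 55.62213134765625 138.1548309326172
roof 600.2416381835938 59.43401336669922 140.8956298828125 4088
```

View pics/z_wrist.png

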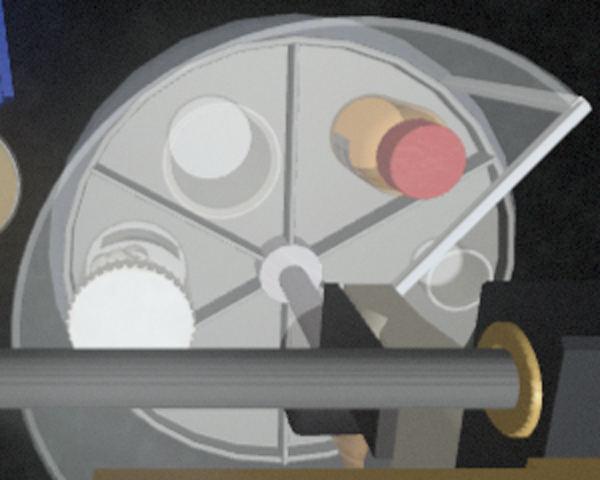

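The smaller bottle is the red-capped one, at about 242.5° on the carousel. The front gap's middle is at about 181.5°, so the turn is about -61°. The axis is at (0.599, 0.060) and the bar's yaw is about 3°.

Emit:
apply_moves --targets '[{"dp":[-0.02,0.015,0],"yaw":6},{"dp":[-0.04,0.03,0],"yaw":13},{"dp":[-0.06,0.045,0],"yaw":20},{"dp":[-0.076,0.06,0],"yaw":27},{"dp":[-0.076,0.06,0],"yaw":34},{"dp":[-0.076,0.06,0],"yaw":41},{"dp":[-0.076,0.06,0],"yaw":48},{"dp":[-0.076,0.06,0],"yaw":55},{"dp":[-0.076,0.06,0],"yaw":62},{"dp":[-0.076,0.06,0],"yaw":69},{"dp":[-0.076,0.06,0],"yaw":76},{"dp":[-0.076,0.06,0],"yaw":83},{"dp":[-0.076,0.06,0],"yaw":90},{"dp":[-0.076,0.06,0],"yaw":93},{"dp":[-0.076,0.06,0],"yaw":93},{"dp":[-0.076,0.06,0],"yaw":93}]' --grip -1

```text
time_s: 1.78
tcp_pos: [0.599, 0.06, 0.2486]
eef_rot: [-180.0, -0.0, 2.9]
contact_force: [-0.2, -0.2, 0.5]
gripper_width: 0.0873
gripper_force: 0.0
```

```bash
python3 - <<'E'
from h import *
s=get_state();print(s['tcp_pos'],s['eef_rot'],s['joints'])
c=cap('wrist','w2.png');P=cloud(c);
m=(P[...,2]>.16)&(P[...,2]<.195)&(np.hypot(P[...,0]-.6,P[...,1]-.06)<.045)&(c['image'].max(2)<90)
t=P[m];print(len(t),t.mean(0),cv2.minAreaRect((t[:,:2]*1000).astype(np.float32)))
E
```

```text
[0.59897528 0.05999726 0.24862261] [-1.79997188e+02 -7.04274414e-03  2.87869016e+00] [ 2.42994467e+01  1.37233646e+01 -8.93055811e+00 -4.94795609e-05
 -6.73384940e+01  6.85792627e+01]
1896 [0.6013864  0.05966905 0.17912106] ((598.661865234375, 59.58378982543945), (54.927825927734375, 15.61042308807373), 1.3191239833831787)
```

View pics/w2.png

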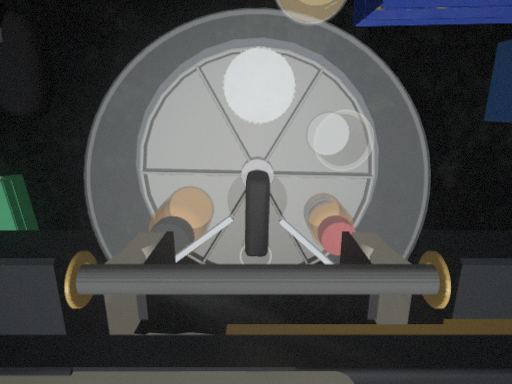

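The wrist view shows the handle (257,212) centred between the fingers, with the red cap at (337,238) under the cover to the right. Descending to grip it.

Emit:
apply_moves --targets '[{"dp":[0,0,-0.02],"yaw":0},{"dp":[0,0,-0.04],"yaw":0},{"dp":[0,0,-0.055],"yaw":0},{"dp":[0,0,-0.07],"yaw":0},{"dp":[0,0,-0.078],"yaw":0},{"dp":[0,0,-0.078],"yaw":0}]'

```text
time_s: 2.33
tcp_pos: [0.598, 0.0597, 0.1686]
eef_rot: [180.0, 0.2, 2.9]
contact_force: [-0.6, 0.2, 0.5]
gripper_width: 0.0877
gripper_force: 0.0
```

Emit:
apply_moves --targets '[{"dp":[0,0,0],"yaw":0},{"dp":[0,0,0],"yaw":0},{"dp":[0,0,0],"yaw":0},{"dp":[0,0,0],"yaw":0},{"dp":[0,0,0],"yaw":0},{"dp":[0,0,0],"yaw":0},{"dp":[0,0,0],"yaw":0},{"dp":[0,0,0],"yaw":0},{"dp":[0,0,0],"yaw":0},{"dp":[0,0,0],"yaw":0}]' --grip 1 --squeeze 25

```text
time_s: 3.17
tcp_pos: [0.599, 0.06, 0.1706]
eef_rot: [180.0, 0.0, 3.0]
contact_force: [-0.5, 0.3, 0.3]
gripper_width: 0.0269
gripper_force: 0.0
```

Still closing; a few more rows.

Emit:
apply_moves --targets '[{"dp":[0,0,0],"yaw":0},{"dp":[0,0,0],"yaw":0},{"dp":[0,0,0],"yaw":0},{"dp":[0,0,0],"yaw":0},{"dp":[0,0,0],"yaw":0}]'

```text
time_s: 3.58
tcp_pos: [0.5989, 0.0603, 0.1705]
eef_rot: [-180.0, 0.0, 3.0]
contact_force: [-1.2, 3.5, 0.0]
gripper_width: 0.0158
gripper_force: 24.9
```

Emit:
apply_moves --targets '[{"dp":[0,0,0],"yaw":-1},{"dp":[0,0,0],"yaw":-3},{"dp":[0,0,0],"yaw":-6},{"dp":[0,0,0],"yaw":-10},{"dp":[0,0,0],"yaw":-14},{"dp":[0,0,0],"yaw":-18},{"dp":[0,0,0],"yaw":-22},{"dp":[0,0,0],"yaw":-26},{"dp":[0,0,0],"yaw":-30},{"dp":[0,0,0],"yaw":-34},{"dp":[0,0,0],"yaw":-38},{"dp":[0,0,0],"yaw":-42},{"dp":[0,0,0],"yaw":-46},{"dp":[0,0,0],"yaw":-50},{"dp":[0,0,0],"yaw":-54},{"dp":[0,0,0],"yaw":-57},{"dp":[0,0,0],"yaw":-59},{"dp":[0,0,0],"yaw":-60},{"dp":[0,0,0],"yaw":-60},{"dp":[0,0,0],"yaw":-60}]'

```text
time_s: 5.25
tcp_pos: [0.5987, 0.0599, 0.1705]
eef_rot: [180.0, 0.0, -57.0]
contact_force: [-3.1, 2.2, 1.4]
gripper_width: 0.0156
gripper_force: 25.0
```

```bash
python3 - <<'E'
from h import *
cx,cy=.599,.0597
for n in('scene','side'):
  c=cap(n,'t_'+n+'.png');P=cloud(c);h=cv2.cvtColor(c['image'],cv2.COLOR_RGB2HSV)
  m=((h[...,0]<8)|(h[...,0]>172))&(h[...,1]>110)&(h[...,2]>90)&(P[...,2]>.075)&(P[...,2]<.125)&(np.hypot(P[...,0]-cx,P[...,1]-cy)<.14)
  m=m.astype(np.uint8); nn,l,s,ce=cv2.connectedComponentsWithStats(m)
  for k in range(1,nn):
    if s[k,4]>15:
      x=ray(c,*ce[k],.098); print(n,s[k],ce[k],x.round(4),np.degrees(np.arctan2(x[1]-cy,x[0]-cx))%360,np.hypot(x[0]-cx,x[1]-cy))
a=cv2.imread('pics/t_scene.png')[90:220,130:280];cv2.imwrite('pics/t_z.png',cv2.resize(a,None,fx=4,fy=4,interpolation=2))
E
```

```text
scene [182 163  14  14 155] [188.65806452 169.66451613] [0.5104 0.0555 0.098 ] 182.73865712445857 0.08872548927698659
side [214 208  16  15 202] [221.53465347 215.4009901 ] [0.5092 0.0588 0.098 ] 180.56907098275693 0.08977092818054318
```

View pics/t_z.png

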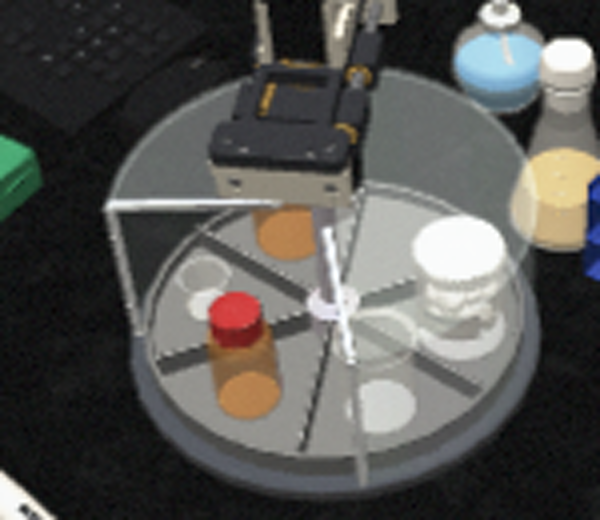

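The crop shows the red-capped bottle standing mid-gap, cap at (237,318), measured at 181.6°. Release the handle and rise.

Emit:
apply_moves --targets '[{"dp":[0,0,0],"yaw":0},{"dp":[0,0,0],"yaw":0},{"dp":[0,0,0],"yaw":0},{"dp":[0,0,0],"yaw":0},{"dp":[0,0,0],"yaw":0},{"dp":[0,0,0],"yaw":0},{"dp":[0,0,0],"yaw":0},{"dp":[0,0,0],"yaw":0}]' --grip -0.4

```text
time_s: 6.02
tcp_pos: [0.599, 0.06, 0.1706]
eef_rot: [-180.0, -0.0, -57.0]
contact_force: [-0.7, 0.3, -0.8]
gripper_width: 0.0599
gripper_force: 0.0
```

Emit:
apply_moves --targets '[{"dp":[0,0,0.02],"yaw":0},{"dp":[0,0,0.04],"yaw":0},{"dp":[0,0,0.065],"yaw":0},{"dp":[0,0,0.07],"yaw":0},{"dp":[-0.025,0,0.07],"yaw":7},{"dp":[-0.05,0,0.07],"yaw":14},{"dp":[-0.075,-0.001,0.07],"yaw":21},{"dp":[-0.089,-0.002,0.07],"yaw":28},{"dp":[-0.089,-0.002,0.07],"yaw":35},{"dp":[-0.089,-0.002,0.07],"yaw":42},{"dp":[-0.089,-0.002,0.07],"yaw":49},{"dp":[-0.089,-0.002,0.07],"yaw":56},{"dp":[-0.089,-0.002,0.07],"yaw":58},{"dp":[-0.089,-0.002,0.07],"yaw":58},{"dp":[-0.089,-0.002,0.07],"yaw":58}]'

```text
time_s: 7.27
tcp_pos: [0.5099, 0.058, 0.2405]
eef_rot: [-180.0, -0.0, 0.9]
contact_force: [0.5, -0.1, 0.0]
gripper_width: 0.061
gripper_force: 0.0
```

```bash
python3 - <<'E'
from h import *
s=get_state();print(s['tcp_pos'],s['eef_rot'],s['gripper_width'])
cx,cy=.599,.0597
for n in('scene','side','wrist'):
  c=cap(n,'u_'+n+'.png');P=cloud(c);h=cv2.cvtColor(c['image'],cv2.COLOR_RGB2HSV)
  m=((h[...,0]<8)|(h[...,0]>172))&(h[...,1]>110)&(h[...,2]>60)&(P[...,2]>.075)&(P[...,2]<.125)&(np.hypot(P[...,0]-cx,P[...,1]-cy)<.14)
  m=m.astype(np.uint8); nn,l,s,ce=cv2.connectedComponentsWithStats(m)
  for k in range(1,nn):
    if s[k,4]>15:
      x=ray(c,*ce[k],.108 if n=='wrist' else .098); print(n,s[k],x.round(4),np.degrees(np.arctan2(x[1]-cy,x[0]-cx))%360, 'ztop',np.percentile(P[l==k][:,2],[50,95]))
E
```

```text
[0.50994326 0.05798526 0.24053824] [-1.79996788e+02 -4.85064432e-03  9.02389167e-01] 0.06100830890779567
scene [182 163  14  14 154] [0.5104 0.0556 0.098 ] 182.6482896866797 ztop [0.10624933 0.10965173]
side [214 208  16  15 206] [0.5095 0.0585 0.098 ] 180.78222291162243 ztop [0.10415632 0.10782553]
wrist [ 241  170   38   40 1205] [0.5124 0.0555 0.108 ] 182.7899198811756 ztop [0.10634063 0.10749102]
```

View pics/u_wrist.png

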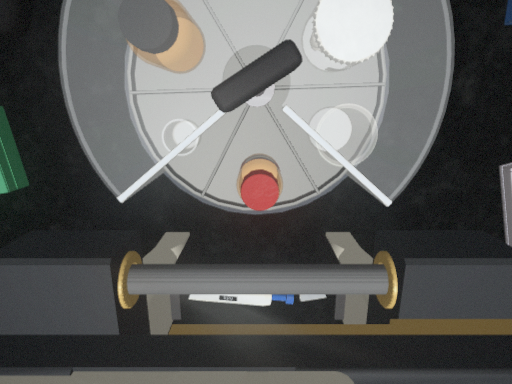

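```bash
python3 - <<'E'
from h import *
c=cap('wrist')
for u,v in((121,199),(389,204)):
  x=ray(c,u,v,.135);print(x,np.degrees(np.arctan2(x[1]-.0597,x[0]-.599))%360,np.hypot(x[1]-.0597,x[0]-.599))
E
```

```text
[0.51051918 0.16204977 0.135     ] 130.8432356929355 0.1352934957285892
[ 0.5099406 -0.0445089  0.135    ] 229.48201478081756 0.13708052858840425
```

Gap middle is 180.2°, and the bottle is within about 2° of it. Descend onto the cap (TCP at 0.112) and grip.

Emit:
apply_moves --targets '[{"dp":[0.001,-0.001,-0.025],"yaw":0},{"dp":[0.001,-0.001,-0.055],"yaw":0},{"dp":[0.001,-0.001,-0.08],"yaw":0},{"dp":[0.001,-0.001,-0.1],"yaw":0},{"dp":[0.001,-0.001,-0.115],"yaw":0},{"dp":[0.001,-0.001,-0.125],"yaw":0},{"dp":[0.001,-0.001,-0.129],"yaw":0},{"dp":[0.001,-0.001,-0.129],"yaw":0},{"dp":[0.001,-0.001,-0.129],"yaw":0}]'

```text
time_s: 8.22
tcp_pos: [0.5115, 0.0572, 0.1122]
eef_rot: [-180.0, -0.0, 1.0]
contact_force: [0.4, 0.3, -0.6]
gripper_width: 0.0615
gripper_force: 0.0
```

Emit:
apply_moves --targets '[{"dp":[0,0,0],"yaw":0},{"dp":[0,0,0],"yaw":0},{"dp":[0,0,0],"yaw":0},{"dp":[0,0,0],"yaw":0},{"dp":[0,0,0],"yaw":0},{"dp":[0,0,0],"yaw":0},{"dp":[0,0,0],"yaw":0},{"dp":[0,0,0],"yaw":0},{"dp":[0,0,0],"yaw":0},{"dp":[0,0,0],"yaw":0}]' --grip 1 --squeeze 20

```text
time_s: 9.05
tcp_pos: [0.5112, 0.057, 0.1118]
eef_rot: [180.0, -0.0, 1.0]
contact_force: [-0.5, -0.9, 3.2]
gripper_width: 0.0329
gripper_force: 20.0
```

Emit:
apply_moves --targets '[{"dp":[0,0,0.003],"yaw":0},{"dp":[0,0,0.009],"yaw":0},{"dp":[0,0,0.019],"yaw":0},{"dp":[0,0,0.032],"yaw":0},{"dp":[0,0,0.048],"yaw":0},{"dp":[0,0,0.064],"yaw":0},{"dp":[0,0,0.08],"yaw":0},{"dp":[0,0,0.096],"yaw":0},{"dp":[0,0,0.112],"yaw":0},{"dp":[0,0,0.128],"yaw":0},{"dp":[0,0,0.141],"yaw":0},{"dp":[0,0,0.151],"yaw":0},{"dp":[0,0,0.157],"yaw":0},{"dp":[0,0,0.16],"yaw":0},{"dp":[0,0,0.16],"yaw":0}]'

```text
time_s: 10.3
tcp_pos: [0.511, 0.057, 0.272]
eef_rot: [-180.0, -0.0, 1.0]
contact_force: [-0.2, 0.8, -1.0]
gripper_width: 0.0329
gripper_force: 20.0
```

```bash
python3 - <<'E'
from h import *
s=get_state();print(s['tcp_pos'],s['gripper_width'],s['gripper_force'])
a=[cap(n)['image'] for n in('scene','side')]
cv2.imwrite('pics/lift.png',cv2.resize(np.hstack([a[0][60:260,110:310],a[1][60:260,110:310]]),(800,400))[:,:,::-1])
c=cap('scene');P=cloud(c)
q=P[(P[...,0]>.38)&(P[...,0]<.6)&(P[...,1]<-.12)&(P[...,1]>-.5)&(P[...,2]>.03)]; print('obst',len(q),q.max(0) if len(q) else '')
# tray floor centre
m=((abs(P[...,2]-.004)<.008)&(c['image'].min(2)>110)&(P[...,0]>.33)&(P[...,0]<.6)&(P[...,1]<-.2)&(P[...,1]>-.5))
print('tray',P[m].mean(0),cv2.minAreaRect((P[m][:,:2]*1000).astype(np.float32)))
E
```

```text
[0.51100023 0.05703436 0.27197738] 0.03285624573228188 19.986571669578552
obst 0 
tray [ 0.47162908 -0.34483602  0.00300509] ((472.79144287109375, -340.0279541015625), (168.26361083984375, 203.15904235839844), 17.271982192993164)
```

View pics/lift.png

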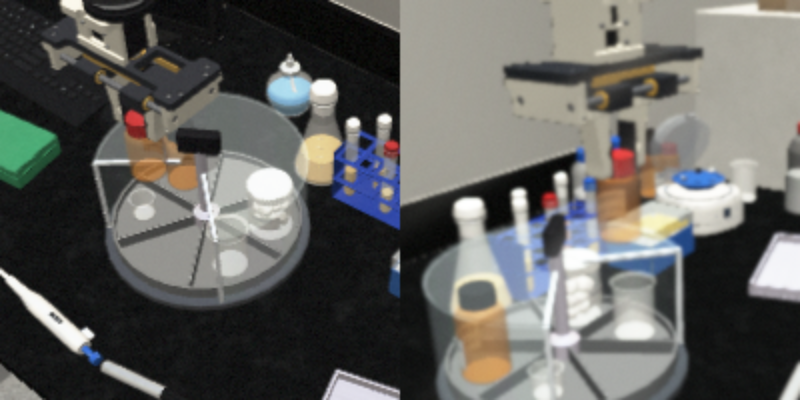

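The picture shows the bottle hanging upright in the jaws, caps at (136,125) left and (622,163) right. Now to the tray.

Emit:
apply_moves --targets '[{"dp":[-0.0,-0.004,0],"yaw":0},{"dp":[-0.001,-0.013,0],"yaw":0},{"dp":[-0.003,-0.027,0],"yaw":0},{"dp":[-0.005,-0.047,0],"yaw":0},{"dp":[-0.007,-0.072,0],"yaw":0},{"dp":[-0.01,-0.099,0],"yaw":0},{"dp":[-0.013,-0.126,0],"yaw":0},{"dp":[-0.016,-0.153,0],"yaw":0},{"dp":[-0.018,-0.18,0],"yaw":0},{"dp":[-0.021,-0.207,0],"yaw":0},{"dp":[-0.024,-0.234,0],"yaw":0},{"dp":[-0.027,-0.261,0],"yaw":0},{"dp":[-0.029,-0.288,0],"yaw":0},{"dp":[-0.032,-0.315,0],"yaw":0},{"dp":[-0.035,-0.34,0],"yaw":0},{"dp":[-0.037,-0.362,0],"yaw":0},{"dp":[-0.039,-0.38,0],"yaw":0},{"dp":[-0.04,-0.393,0],"yaw":0},{"dp":[-0.041,-0.4,0],"yaw":0},{"dp":[-0.041,-0.402,0],"yaw":0}]'

```text
time_s: 12.12
tcp_pos: [0.4692, -0.3462, 0.2712]
eef_rot: [-180.0, 0.0, 0.9]
contact_force: [-0.2, -0.2, -1.7]
gripper_width: 0.0323
gripper_force: 20.0
```

Emit:
apply_moves --targets '[{"dp":[0,0,-0.004],"yaw":0},{"dp":[0,0,-0.014],"yaw":0},{"dp":[0,0,-0.03],"yaw":0},{"dp":[0,0,-0.05],"yaw":0},{"dp":[0,0,-0.07],"yaw":0},{"dp":[0,0,-0.09],"yaw":0},{"dp":[0,0,-0.11],"yaw":0},{"dp":[0,0,-0.13],"yaw":0},{"dp":[0,0,-0.144],"yaw":0},{"dp":[0,0,-0.154],"yaw":0},{"dp":[0,0,-0.162],"yaw":0},{"dp":[0,0,-0.168],"yaw":0},{"dp":[0,0,-0.172],"yaw":0},{"dp":[0,0,-0.174],"yaw":0},{"dp":[0,0,-0.175],"yaw":0},{"dp":[0,0,-0.175],"yaw":0}]'

```text
time_s: 13.45
tcp_pos: [0.4702, -0.3451, 0.0969]
eef_rot: [180.0, -0.0, 1.0]
contact_force: [-0.6, -0.3, -1.2]
gripper_width: 0.0327
gripper_force: 20.0
```

Emit:
apply_moves --targets '[{"dp":[0,0,-0.001],"yaw":0},{"dp":[0,0,-0.002],"yaw":0},{"dp":[0,0,-0.003],"yaw":0},{"dp":[0,0,-0.003],"yaw":0},{"dp":[0,0,-0.003],"yaw":0}]'

```text
time_s: 13.87
tcp_pos: [0.4702, -0.3452, 0.0939]
eef_rot: [180.0, -0.0, 1.0]
contact_force: [0.0, -0.7, 0.1]
gripper_width: 0.0328
gripper_force: 20.0
```

Emit:
apply_moves --targets '[{"dp":[0,0,-0.0005],"yaw":0},{"dp":[0,0,-0.001],"yaw":0},{"dp":[0,0,-0.001],"yaw":0},{"dp":[0,0,-0.001],"yaw":0}]'

```text
time_s: 14.2
tcp_pos: [0.4705, -0.3454, 0.0938]
eef_rot: [179.9, -0.1, 1.0]
contact_force: [-1.3, 1.6, 8.8]
gripper_width: 0.0327
gripper_force: 20.0
```

Contact at 8.8 N, so the bottle is on the tray floor. Ease up 0.5 mm, open, and retreat.

Emit:
apply_moves --targets '[{"dp":[0,0,0.0005],"yaw":0},{"dp":[0,0,0.0005],"yaw":0}]'

```text
time_s: 14.37
tcp_pos: [0.4704, -0.3453, 0.0938]
eef_rot: [180.0, -0.1, 1.0]
contact_force: [-1.3, 0.4, 6.2]
gripper_width: 0.0324
gripper_force: 20.0
```

Emit:
apply_moves --targets '[{"dp":[0,0,0],"yaw":0},{"dp":[0,0,0],"yaw":0},{"dp":[0,0,0],"yaw":0},{"dp":[0,0,0],"yaw":0},{"dp":[0,0,0],"yaw":0},{"dp":[0,0,0],"yaw":0},{"dp":[0,0,0],"yaw":0},{"dp":[0,0,0],"yaw":0}]' --grip -0.6

```text
time_s: 15.03
tcp_pos: [0.47, -0.345, 0.093]
eef_rot: [-180.0, 0.0, 1.0]
contact_force: [0.2, 0.3, 0.3]
gripper_width: 0.0697
gripper_force: 0.0
```

Emit:
apply_moves --targets '[{"dp":[0,0,0.01],"yaw":0},{"dp":[0,0,0.03],"yaw":0},{"dp":[0,0,0.05],"yaw":0},{"dp":[0,0,0.08],"yaw":0},{"dp":[0,0,0.11],"yaw":0},{"dp":[0,0,0.14],"yaw":0},{"dp":[0,0,0.16],"yaw":0},{"dp":[0,0,0.16],"yaw":0},{"dp":[0,0,0.16],"yaw":0}]'

```text
time_s: 15.78
tcp_pos: [0.4705, -0.3452, 0.2553]
eef_rot: [179.9, -0.2, 1.0]
contact_force: [0.4, 0.3, -1.2]
gripper_width: 0.0704
gripper_force: 0.0
```

```bash
python3 - <<'E'
from h import *
print(get_state()['tcp_pos'],get_state()['gripper_width'])
a=[cap(n)['image'] for n in('scene','side')]
cv2.imwrite('pics/end.png',cv2.resize(np.hstack([a[0][190:340,210:410],a[1][90:240,220:420]]),(800,300))[:,:,::-1])
E
```

```text
[ 0.47047832 -0.34518179  0.25526693] 0.07035975196133187
```

View pics/end.png

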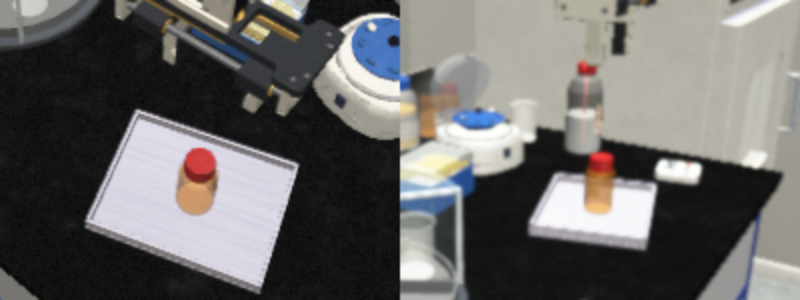

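The bottle stands upright mid-tray, cap at (200,165) left and (601,163) right, and the gripper is clear.

```bash
python3 -c "
from plant import r
print(r.close_job())"
```

```text
the job is handed in; nothing more can be done
None
```

The carousel was turned until the small bottle stood within about 2° of the gap's middle; the bottle was then lifted out and stood upright in the middle of the tray, and the job was handed in at about 16 s of the 51 s allowed.

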